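Make up two vanity kits

TASK

Make up two kits from the things on the vanity: in the rectangular wooden tray stand the slim tall pump bottle and the small jar and lay the eyelash curler flat; in the round dish stand the short wide pump bottle and the lipstick. Each thing must rest flat on the floor of its own tray or dish, beside the others and wholly inside the rim, the bottles, jar and lipstick upright. Leave the large jar and the perfume bottle where they are.

Things in the scene. Friction and masses are not known exactly. Their poses are not given: they have to be found in the camera images.
- slim_bottle: slim tall frosted plastic pump bottle, standing, about 70 g; round body 34 mm diameter up to 62 mm (grip here), narrowing shoulder to 66 mm, white collar and closed press-top with a short spout, 92 mm tall in all; the spout stays within the body's radius. Origin: centre of the underside, z up
- wide_bottle: short wide frosted plastic pump bottle, standing, about 80 g; round body 46 mm diameter up to 36 mm (grip here), narrowing shoulder to 40 mm, white collar and closed press-top with a short spout, 66 mm tall in all; the spout stays within the body's radius. Origin: centre of the underside, z up
- small_jar: small round cream jar, frosted with an aluminium lid (straight-sided, lid and body same diameter, lid will not come off), 48 mm diameter, 40 mm tall, about 90 g. Origin: centre of the underside, z up
- curler: steel eyelash curler lying flat, 67 mm wide and 113 mm long along its x axis, about 50 g. In the middle, at the origin, a straight shank block 34 mm long (x), 12 mm wide (y), 14 mm high: grip it across y. Two finger loops lie at the -x end (outer ends at x = -56 mm, y up to 33 mm either side), the clamp head at the +x end (to x = +57 mm, 40 mm wide); loops and head are only 6 mm high. Origin: underside of the shank's centre, z up
- lipstick: black lipstick tube with a brass band, standing, square 22 by 22 mm, 76 mm tall, about 40 g, its sides along its x and y axes. Origin: centre of the underside, z up
- tray: rectangular wooden tray fixed to the table, 210 mm (x) by 140 mm (y) outside, 200 by 130 mm inside, 12 mm high, rim 5 mm thick, floor 5 mm above the table. Origin: centre of the underside, x along its length, z up
- dish: round grey stoneware dish fixed to the table, 142 mm diameter at the rim, flat inner floor about 120 mm diameter and 5 mm above the table, rim about 12 mm high. Origin: centre of the underside, z up
- large_jar: large cream jar like the small one but 68 mm diameter and 55 mm tall, standing loose among the things; to be left where it is. Origin: centre of the underside
- perfume: rectangular amber perfume bottle, 30 mm (x) by 56 mm (y), 50 mm tall and 78 mm with its black cap, standing loose among the things; to be left where it is. Origin: centre of the underside
Mind the look-alikes: they are no part of the job. Leave any blue look-alike of the wide_bottle alone.

How it is judged (in metres and radians):
At the end, for the whole second after the job is handed in: Slim bottle, small jar and curler rest on the tray floor, wide bottle and lipstick on the dish floor (within about 3.5 mm in height), wholly inside the rim; bottles, jar and lipstick within 0.08 rad of upright, curler flat within 0.05 rad; all at rest (x of slim_bottle in the frame of tray between -0.086 and 0.086 m and y of slim_bottle in the frame of tray between -0.051 and 0.051 m and z of slim_bottle in the frame of tray between 0.002 and 0.0085 m and angle between each of slim_bottle, small_jar, wide_bottle, lipstick's own z axis and vertical below 0.08 rad and linear speed of each of slim_bottle, small_jar, curler, wide_bottle, lipstick below 0.02 m/s and angular speed of each of slim_bottle, small_jar, curler, wide_bottle, lipstick below 0.2 rad/s and x of small_jar in the frame of tray between -0.079 and 0.079 m and y of small_jar in the frame of tray between -0.044 and 0.044 m and z of small_jar in the frame of tray between 0.002 and 0.0085 m and x of curler in the frame of tray between -0.085 and 0.085 m and y of curler in the frame of tray between -0.05 and 0.05 m and z of curler in the frame of tray between 0.002 and 0.0085 m and angle between curler's own z axis and vertical below 0.05 rad and horizontal distance between wide_bottle and dish below 0.046 m and z of wide_bottle in the frame of dish between 0.002 and 0.0085 m and horizontal distance between lipstick and dish below 0.056 m and z of lipstick in the frame of dish between 0.002 and 0.0085 m); the robot touches nothing.
It fails at once if large jar pushed more than 30 mm or tipped (distance of large_jar from where it was at the start of the episode above 0.03 m or angle between large_jar's own z axis and vertical above 0.4 rad).
It fails at once if perfume bottle pushed more than 30 mm or tipped (distance of perfume from where it was at the start of the episode above 0.03 m or angle between perfume's own z axis and vertical above 0.4 rad).
It also fails if it takes over 122 s, if anything falls off the work surface, if the arm or the gripper's body presses on something with over 40 N, if the wrist force passes 120 N, or if a joint passes its speed limit or range.

ROBOT

A 6-joint arm with a two-finger parallel gripper is mounted at the origin on the work surface. World frame = base frame: x ahead of the robot, y to its left, z up, the work surface at z = 0. Lengths are in mm, angles in degrees, forces in N, time in s.
With the tool pointing down it reaches from about 350 to 875 mm from the base axis. Payload 15.5 kg.
Tool frame: the origin (TCP) lies at the very end of the fingers, on their centre line; the grasp point (between the pads) lies 19 mm behind it (ctrl.grasp_offset is the z of the grasp point in the tool frame, in mm); z points along the fingers, y is the line along which they close (so a half turn about z gives the same grasp; the last joint's range is limited). The gripper opens to 85 mm and grips with 20 to 120 N. Pads are 22 mm wide; open, the fingers measure 114 mm over their backs; the gripper's body (76 mm by 85 mm) begins 54 mm behind the grasp point. The pads swing forward as they close: fully open they stand 13 mm farther back than shut.
Start: joints at [65.403, 28.281, 77.091, -0, 74.628, -5.472], TCP at [204.768, 590.506, 231.277] pointing down, gripper open.
Joint ranges: [-166.48, 166.48], [-47.26, 123.95], [12.59, 153.08], [-70.14, 250.14], [6.76, 159.57], [-176.63, 176.63]. Speed limits (degrees/s): [108.29, 108.29, 147.25, 172.46, 172.46, 172.46].

INTERFACE

Orientations are given as a 3x3 rotation matrix whose columns are the frame's x, y, z axes.
In Python, from rig import sensors, snapshot, camera_info, sign_off, silhouettes, pinpoint, ctrl gives the robot as it stands.
- The arm moves only by the tool drive_tool, never from a script. Its argument "series" is text: rows parted by semicolons, each of 7 numbers parted by spaces: the shift along the world's x, y, z in m, then the turn, a rotation vector about the world's x, y, z in degrees, then the opening in per cent of the stroke, from 0 (shut) to 100 (fully open). A call has 1 to 12 rows; each row shifts and turns the commanded pose from where the row before left it; what a row does not reach is not made up. A row lasts 1/10 s, in which the tool goes at most 50 mm and 8.59 degrees, less where a joint would pass 70% of its speed; a pose out of reach is approached as far as the arm can. A call is refused whole if a number of a shift passes 0.05 or a number of a turn 8.59, either way. A call with a gripper value outside its range is refused whole. The fingers move at their own pace and stop on an object; the grip force is fixed at half the most. Time passes only in rows, so rows that do not move let the fingers close. It gives the time, the measured TCP pose, the force, the opening and the grip force at its end, in the units of the state.
- sensors.get_obs(): the state, without advancing time (a new reading comes with each control period).
- snapshot(name): name is "scene" or "top"; returns the picture (400x640x3 uint8, red, green, blue); there is no depth.
- camera_info(name): a dict with "fx", "fy", "cx", "cy" (pixels), "xyz" and "orientation" of the camera in the world. Camera axes: x right, y up, looking along -z (the intrinsics and any distortion apply to the point x, -y, -z); pixel columns grow to the right and rows downward; lengths in mm; the calibration is good to about 2 mm. A picture is of the moment at which its call begins. camera_info takes no time and is no camera call.
- sign_off(): hands the job in; it is judged then, once.
Trained networks look in the newest picture that a camera, given by its name, has taken for a name from the list of things; names that differ only in an ending like _2 or _b are one class to them, and where a whole thing is asked for, a point or a joint stands for the part that bears it (a point fixed in the world has none). Each returns a list of dicts, best first, with "p" (0 to 1); they miss things now and then, are a little off and sometimes report something else, mostly with a low value. They report only what shows in the picture. A call takes as long as a camera call. They do not tell look-alikes from the thing itself.
- silhouettes(camera, label): "pixels" (400x640 bool, what is visible of it) and "xy" ([column, row] in pixels, amid what is visible of it).
- pinpoint(camera, label): "xy" ([column, row] in pixels: a listed point, or the origin of a listed thing).
The state is a dict: "time_s": time; "joint_pos": joint angles; "joint_vel": joint speeds; "joint_torque": joint torques, N m; "position": TCP position; "ee_rot": TCP orientation; "wrist_force": force on the tool from outside, world axes, zero at the start; "ft_torque": the same for the moment, N m; "opening": opening from 0.0 (shut) to 1.0 (fully open); "grip_force": force on a finger pad.
Only numpy, scipy, OpenCV 4.12 (cv2) and the standard library are available. Lean on these libraries where they do the work, as an engineer would, in place of code of your own. Each camera call takes 0.05 s, during which the arm holds its last target. There are 200 camera calls.

## Working session

There is one attempt and no reset: what is moved stays moved. The work goes in short steps, Python scripts to look and compute and a tool call to move; the robot and the scene stay as the last step left them, time stands still between calls to the robot, and variables do not carry over. Pictures are saved under pics/ and viewed, at most 14 in all, crops included, and the job is handed in when it is done.

Besides the shell and the picture viewer there is one more tool, called after "Call:" by a JSON object that holds its "api" and its "payload". drive_tool: Moves the arm, as the interface text tells. Its arguments: {"type":"object","properties":{"series":{"type":"string"}},"required":["series"]}

```bash
mkdir -p pics
cat > h.py <<'E'
import numpy as np, cv2
from rig import *
def ray(cam,uv):
    c=camera_info(cam); R=np.array(c["orientation"]); o=np.array(c["xyz"])
    d=np.array([(uv[0]-c["cx"])/c["fx"],-(uv[1]-c["cy"])/c["fy"],-1.])
    return o,R@d
def at(cam,uv,z):
    o,d=ray(cam,uv); return (o+d*(z-o[2])/d[2])
def proj(cam,p):
    c=camera_info(cam); R=np.array(c["orientation"]); q=R.T@(np.array(p)-np.array(c["xyz"]))
    return np.array([c["cx"]+c["fx"]*q[0]/-q[2],c["cy"]+c["fy"]*q[1]/q[2]])
E
python3 - <<'E'
from h import *
for n in("scene","top"):
    im=snapshot(n); cv2.imwrite(f"pics/{n}0.png",im[...,::-1]); print(camera_info(n))
    for l in "slim_bottle wide_bottle small_jar curler lipstick tray dish large_jar perfume".split():
        r=pinpoint(n,l); print(n,l,[(np.round(x["xy"]).astype(int).tolist(),round(x["p"],2),np.round(at(n,x["xy"],0)[:2]).tolist()) for x in r])
E
```

```text
{'fx': 426.37102713153837, 'fy': 426.37102713153837, 'cx': 318.77529172187513, 'cy': 197.25542907998, 'xyz': array([ 945.54826207, -629.22707393,  837.03839314]), 'orientation': array([[ 0.84178572, -0.39287499,  0.37019729],
       [ 0.53978873,  0.61896733, -0.57053271],
       [-0.00499199,  0.68009461,  0.73310736]])}
scene slim_bottle [([333, 214], 0.8, [586.0, -8.0])]
scene wide_bottle [([294, 162], 0.89, [387.0, 102.0]), ([268, 173], 0.81, [351.0, 23.0]), ([277, 193], 0.75, [420.0, -26.0]), ([314, 177], 0.55, [469.0, 82.0]), ([232, 294], 0.54, [519.0, -328.0])]
scene small_jar [([359, 181], 0.55, [585.0, 133.0])]
scene curler [([308, 240], 0.79, [577.0, -112.0])]
scene lipstick []
scene tray [([368, 130], 0.93, [496.0, 347.0])]
scene dish [([235, 294], 0.79, [524.0, -325.0])]
scene large_jar [([362, 255], 0.63, [712.0, -81.0]), ([289, 214], 0.36, [489.0, -68.0])]
scene perfume []
{'fx': 361.47308967886033, 'fy': 361.47308967886033, 'cx': 329.0986718234961, 'cy': 201.68325869551165, 'xyz': array([394.54543583,  15.63321507, 752.3143912 ]), 'orientation': array([[ 0.01162312,  0.98583705, -0.16730277],
       [-0.9995944 ,  0.01580569,  0.02369016],
       [ 0.02599898,  0.16695956,  0.9856209 ]])}
top slim_bottle [([384, 175], 0.66, [582.0, -120.0]), ([334, 173], 0.61, [585.0, -11.0])]
top wide_bottle [([296, 223], 0.78, [477.0, 66.0]), ([336, 254], 0.73, [414.0, -17.0]), ([275, 270], 0.65, [378.0, 105.0]), ([316, 290], 0.56, [341.0, 23.0])]
top small_jar [([269, 177], 0.78, [574.0, 126.0])]
top curler [([384, 178], 0.73, [576.0, -119.0])]
top lipstick [([360, 219], 0.67, [487.0, -67.0])]
top tray [([172, 217], 0.56, [485.0, 322.0])]
top dish [([480, 207], 0.84, [515.0, -324.0])]
top large_jar [([364, 123], 0.95, [700.0, -78.0])]
top perfume [([305, 125], 0.84, [691.0, 52.0])]
```

Run:
```python
import cv2
a=cv2.imread("pics/top0.png");b=cv2.imread("pics/scene0.png")
cv2.imwrite("pics/t1.png",cv2.resize(a[60:340,130:530],None,fx=2,fy=2,interpolation=cv2.INTER_CUBIC))
cv2.imwrite("pics/s1.png",cv2.resize(b[60:340,160:460],None,fx=2,fy=2,interpolation=cv2.INTER_CUBIC))
```

```text
(no output)
```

View pics/t1.png

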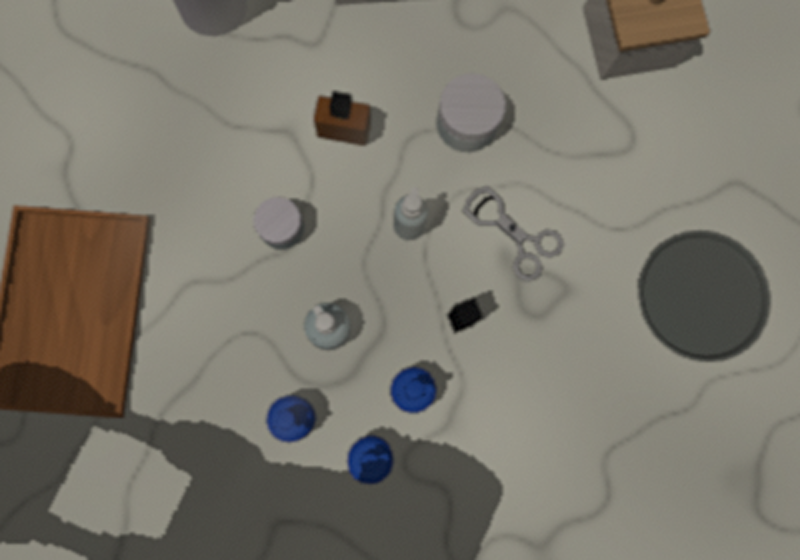

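View pics/s1.png

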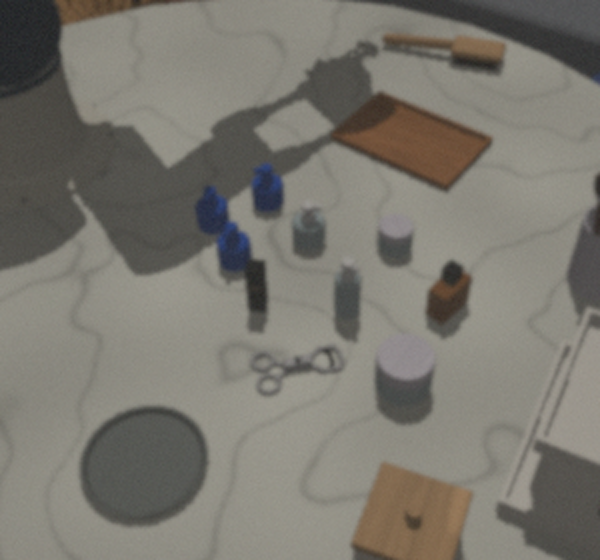

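The only non-blue wide bottle is the frosted one at top (296,223) / scene (314,177). The three blue ones at top (275,270), (336,254) and (316,290) are look-alikes, and this crop already shows that clearly. Slim bottle is at top (334,173), small jar (269,177), lipstick (360,219), curler (384,178), tray (172,217), dish (480,207), large jar (364,123), perfume (305,125). Next I'll fit the poses by silhouette.

```bash
cat > fit.py <<'E'
from h import *
from scipy.optimize import minimize
def cyl(r,z0,z1):
    t=np.linspace(0,2*np.pi,24,endpoint=False); return np.array([[r*np.cos(a),r*np.sin(a),z] for a in t for z in(z0,z1)])
def box(x0,x1,y,z0,z1): return np.array([[a,b,c] for a in(x0,x1) for b in(-y,y) for c in(z0,z1)],float)
loop=np.vstack([cyl(14,0,6)+[-42,s*19,0] for s in(1,-1)])
M=dict(slim_bottle=[cyl(17,0,62),cyl(8,62,92)],wide_bottle=[cyl(23,0,36),cyl(9,36,66)],small_jar=[cyl(24,0,40)],
 lipstick=[box(-11,11,11,0,76)],curler=[np.vstack([loop,box(30,57,20,0,6)])],tray=[box(-105,105,70,0,12)],dish=[cyl(71,12,12),cyl(60,0,0)],large_jar=[cyl(34,0,55)],perfume=[box(-15,15,28,0,50),cyl(9,50,78)])
S=4
def render(cam,l,p):
    c,s=np.cos(p[2]),np.sin(p[2]); m=np.zeros((400,640),np.uint8)
    for P in M[l]:
        W=P@np.array([[c,s,0],[-s,c,0],[0,0,1]])+[p[0],p[1],0]
        h=cv2.convexHull(np.array([proj(cam,w) for w in W],np.float32))
        cv2.fillConvexPoly(m,np.round(h*16).astype(np.int32),255,cv2.LINE_AA,4)
    return m/255.
def masks(l,guess,cams=("top","scene")):
    out={}
    for cam in cams:
        rs=silhouettes(cam,l); g=proj(cam,[guess[0],guess[1],20])
        rs=[r for r in rs if np.hypot(*(np.array(r["xy"])-g))<25]
        if rs:
            m=rs[0]["pixels"].astype(np.uint8)
            if l=="curler":
                h=cv2.convexHull(cv2.findNonZero(m)); cv2.fillConvexPoly(m,h,1)
            out[cam]=m.astype(float)
    return out
def fit(l,guess,yaws=(0,),cams=("top","scene")):
    mk=masks(l,guess,cams)
    f=lambda p:sum(np.abs(render(c,l,p)-m).sum()/m.sum() for c,m in mk.items())/max(1,len(mk))
    def run(y0):
        s=np.array([[0,0,0],[8,0,0],[0,8,0],[0,0,.2]])+[guess[0],guess[1],y0]
        r=minimize(f,s[0],method="Nelder-Mead",options=dict(initial_simplex=s,maxiter=150,xatol=.05,fatol=1e-4)); return r.fun,r.x
    b=min((run(y) for y in yaws),key=lambda t:t[0])
    print(l,list(mk),"err %.3f"%b[0],np.round(b[1][:2],1),"yaw %.1f"%np.degrees(b[1][2]),flush=True); return b[1]
E
python3 - <<'E'
from fit import *
snapshot("top");snapshot("scene")
fit("slim_bottle",(585,-10));fit("wide_bottle",(475,70));fit("small_jar",(577,128))
fit("lipstick",(487,-67),(0,.5,1));fit("curler",(577,-114),(0,.6,1.2,-.6))
fit("tray",(488,330),(0,1.5));fit("dish",(518,-325));fit("large_jar",(705,-80));fit("perfume",(691,52),(0,.5,1,-.5))
E
```

```text
Traceback (most recent call last):
  File "fit.py", line 34, in fit
    b=min((run(y) for y in yaws),key=lambda t:t[0])
  File "fit.py", line 34, in <genexpr>
    b=min((run(y) for y in yaws),key=lambda t:t[0])
           ~~~^^^
  File "fit.py", line 33, in run
    r=minimize(f,s[0],method="Nelder-Mead",options=dict(initial_simplex=s,maxiter=150,xatol=.05,fatol=1e-4)); return r.fun,r.x
  File "fit.py", line 30, in <lambda>
    f=lambda p:sum(np.abs(render(c,l,p)-m).sum()/m.sum() for c,m in mk.items())/max(1,len(mk))
               ~~~^^^^^^^^^^^^^^^^^^^^^^^^^^^^^^^^^^^^^^^^^^^^^^^^^^^^^^^^^^^^^
  File "fit.py", line 30, in <genexpr>
    f=lambda p:sum(np.abs(render(c,l,p)-m).sum()/m.sum() for c,m in mk.items())/max(1,len(mk))
                          ~~~~~~^^^^^^^
  File "fit.py", line 14, in render
    h=cv2.convexHull(np.array([proj(cam,w) for w in W],np.float32))
                               ~~~~^^^^^^^
  File "h.py", line 10, in proj
    c=camera_info(cam); R=np.array(c["orientation"]); q=R.T@(np.array(p)-np.array(c["xyz"]))
ValueError: time passes only in moves, steps and waits
```

```bash
sed -i 's/^def ray/import functools\ncamera_info=functools.lru_cache(camera_info)\ndef ray/' h.py
python3 - <<'E'
from fit import *
print(sensors.get_obs()["time_s"])
snapshot("top");snapshot("scene")
fit("slim_bottle",(585,-10));fit("wide_bottle",(475,70));fit("small_jar",(577,128))
fit("lipstick",(487,-67),(0,.5,1));fit("curler",(577,-114),(0,.6,1.2,-.6))
fit("tray",(488,330),(0,1.5));fit("dish",(518,-325));fit("large_jar",(705,-80));fit("perfume",(691,52),(0,.5,1,-.5))
print(sensors.get_obs()["time_s"])
E
```

```text
1.2
slim_bottle ['top', 'scene'] err 0.359 [588.3 -13.4] yaw 4.8
wide_bottle ['top', 'scene'] err 0.200 [474.8  70.7] yaw 14.7
small_jar ['top', 'scene'] err 0.234 [581.9 122.8] yaw 6.9
lipstick ['top', 'scene'] err 0.179 [485.4 -66.1] yaw 24.3
curler ['top', 'scene'] err 0.202 [ 582.2 -120.6] yaw 47.6
tray ['top', 'scene'] err 0.076 [489.1 338.3] yaw 176.1
dish ['top', 'scene'] err 0.043 [ 515.  -322.9] yaw 8.8
large_jar ['top', 'scene'] err 0.099 [702.9 -75.6] yaw 0.3
perfume ['top', 'scene'] err 0.149 [693.2  59.2] yaw -3.4
2.2
```

Run:
```python
from fit import *
D=dict(slim_bottle=(588.3,-13.4,0),wide_bottle=(474.8,70.7,0),small_jar=(581.9,122.8,0),lipstick=(485.4,-66.1,.424),curler=(582.2,-120.6,.83))
tiles=[]
for cam,(x0,x1,y0,y1) in dict(top=(250,420,140,250),scene=(255,395,120,260)).items():
    im=snapshot(cam)[...,::-1].copy()
    for l,p in D.items():
        m=(fit and masks(l,p,(cam,))).get(cam)
    k=5 if cam=="top" else 4
    im=cv2.resize(im[y0:y1,x0:x1],None,fx=k,fy=k,interpolation=cv2.INTER_CUBIC)
    for l,p in D.items():
        m=cv2.resize((render(cam,l,p)*255).astype(np.uint8)[y0:y1,x0:x1],None,fx=k,fy=k,interpolation=cv2.INTER_CUBIC)
        cv2.drawContours(im,cv2.findContours((m>127).astype(np.uint8),0,1)[0],-1,(0,0,255),1)
    cv2.imwrite(f"pics/ov_{cam}.png",im[:600,:800])
for l,p in D.items():
    for cam in("top","scene"): fit(l,p,(p[2],),(cam,))
```

```text
slim_bottle ['top'] err 0.138 [588.2 -13.3] yaw 4.0
slim_bottle ['scene'] err 0.200 [586.6 -10.5] yaw 5.4
wide_bottle [] err 0.000 [474.8  70.7] yaw 0.0
wide_bottle ['scene'] err 0.231 [473.4  74.5] yaw 0.4
small_jar ['top'] err 0.112 [579.5 121.6] yaw -1.8
small_jar ['scene'] err 0.156 [582.2 125.7] yaw -0.2
lipstick ['top'] err 0.134 [485.6 -67.3] yaw 29.6
lipstick ['scene'] err 0.162 [485.2 -64.9] yaw 34.7
curler ['top'] err 0.181 [ 582.8 -123.6] yaw 46.3
curler ['scene'] err 0.152 [ 583.3 -117.8] yaw 49.0
```

View pics/ov_top.png

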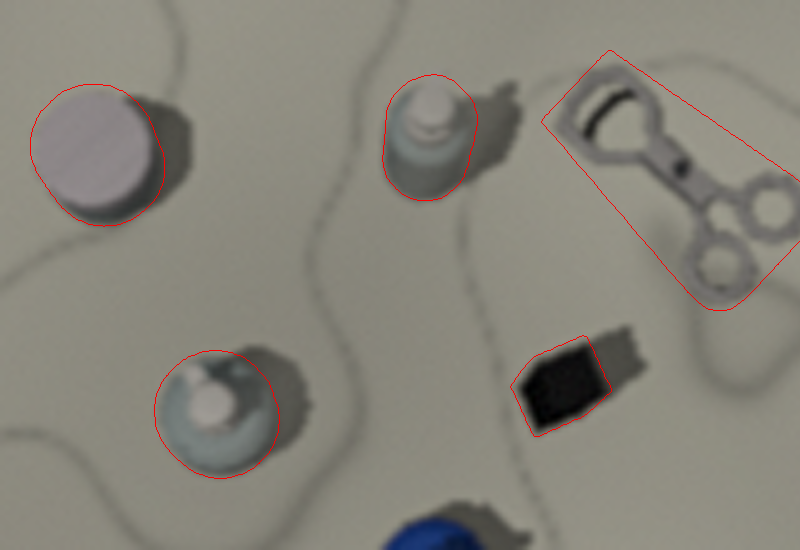

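View pics/ov_scene.png

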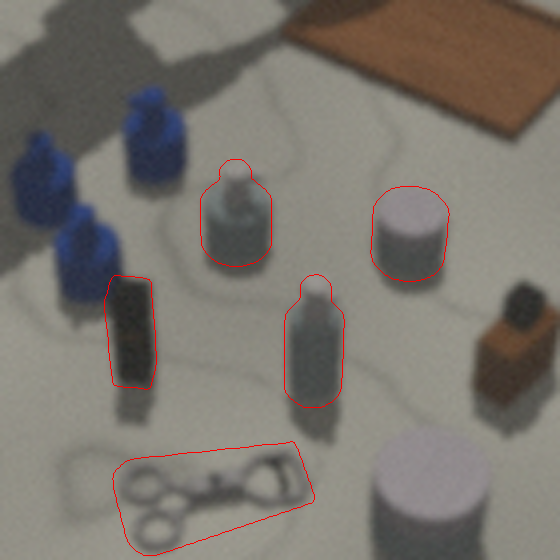

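Overlays agree with the pictures to about 2 mm: jar top crop (95,150), slim (430,140), wide (215,415), lipstick (565,390), curler shank (680,165). The wide bottle to pick is frosted, not blue. Next: tool orientation.

Run:
```python
from h import *
o=sensors.get_obs(); print(o["time_s"],np.round(o["position"],1)); print(np.round(o["ee_rot"],3)); print(ctrl.grasp_offset)
```

```text
3.3 [204.8 590.5 231.3]
[[-0.945  0.328  0.   ]
 [ 0.328  0.945 -0.   ]
 [-0.    -0.    -1.   ]]
-18.700000000000003
```

Call:
{"api": "drive_tool", "payload": {"series": "0.031 -0.039 -0.006 0 0 -6.25 100;0.031 -0.039 -0.006 0 0 -6.25 100;0.031 -0.039 -0.006 0 0 -6.25 100;0.031 -0.039 -0.006 0 0 -6.25 100;0.031 -0.039 -0.006 0 0 -6.25 100;0.031 -0.039 -0.006 0 0 -6.25 100;0.031 -0.039 -0.006 0 0 -6.25 100;0.031 -0.039 -0.006 0 0 -6.25 100;0.031 -0.039 -0.006 0 0 -6.25 100;0.031 -0.039 -0.006 0 0 -6.25 100;0.031 -0.039 -0.006 0 0 -6.25 100;0.031 -0.039 -0.006 0 0 -6.25 100"}}

```text
time_s: 4.5
position: [576.6, 122.3, 159.4]
ee_rot: [[0.077, 0.997, 0.0], [0.997, -0.077, 0.0], [0.0, 0.0, -1.0]]
wrist_force: [0.9, 0.6, 0.6]
opening: 1.0
grip_force: 0.0
```

Call:
{"api": "drive_tool", "payload": {"series": "0.002 0.001 -0.04 0 0 0 100;0.002 0.001 -0.04 0 0 0 100;0 0 -0.035 0 0 0 100;0 0 -0.02 0 0 0 100;0 0 -0.015 0 0 0 100;0 0 0 0 0 0 100;0 0 0 0 0 0 0;0 0 0 0 0 0 0;0 0 0 0 0 0 0;0 0 0 0 0 0 0;0 0 0 0 0 0 0;0 0 0 0 0 0 0"}}

```text
time_s: 5.7
position: [580.2, 126.3, 11.0]
ee_rot: [[0.072, 0.997, 0.002], [0.997, -0.072, 0.0], [0.0, 0.002, -1.0]]
wrist_force: [-3.0, -0.3, 11.1]
opening: 0.548
grip_force: 60.2
```

Call:
{"api": "drive_tool", "payload": {"series": "0 0 0.03 0 0 0 0;0 0 0.04 0 0 0 0;-0.014 0.018 0.03 0 0 0 0;-0.026 0.032 0 0 0 0 0;-0.026 0.032 0 0 0 0 0;-0.026 0.032 0 0 0 0 0;-0.026 0.032 0 0 0 0 0;-0.018 0.024 0 0 0 0 0;-0.008 0.01 0 0 0 0 0;0 0 0 0 0 0 0"}}

```text
time_s: 6.7
position: [434.8, 307.2, 110.1]
ee_rot: [[0.07, 0.998, 0.001], [0.998, -0.07, 0.0], [0.001, 0.001, -1.0]]
wrist_force: [0.3, 0.1, -0.6]
opening: 0.543
grip_force: 61.8
```

Call:
{"api": "drive_tool", "payload": {"series": "0 0 -0.03 0 0 0 0;0 0 -0.03 0 0 0 0;0 0 -0.02 0 0 0 0;0 0 -0.008 0 0 0 0;0 0 -0.004 0 0 0 0;0 0 -0.002 0 0 0 0;0 0 0 0 0 0 0;0 0 0 0 0 0 0"}}

```text
time_s: 7.5
position: [436.0, 306.3, 16.4]
ee_rot: [[0.072, 0.997, 0.001], [0.997, -0.072, 0.001], [0.001, 0.001, -1.0]]
wrist_force: [0.7, 0.1, -1.5]
opening: 0.543
grip_force: 61.9
```

Call:
{"api": "drive_tool", "payload": {"series": "0 0 -0.0015 0 0 0 0;0 0 0 0 0 0 0;0 0 0 0 0 0 0"}}

```text
time_s: 7.8
position: [436.0, 306.4, 16.0]
ee_rot: [[0.072, 0.997, 0.002], [0.997, -0.072, 0.001], [0.001, 0.002, -1.0]]
wrist_force: [-4.6, -4.3, 32.4]
opening: 0.545
grip_force: 65.5
```

Contact. Release and head for the slim bottle (588,-12).

Call:
{"api": "drive_tool", "payload": {"series": "0 0 0.001 0 0 0 75;0 0 0 0 0 0 75;0 0 0 0 0 0 75;0 0 0.03 0 0 0 75;0 0 0.05 0 0 0 100;0 0 0.05 0 0 0 100;0.016 -0.032 0.01 0 0 0 100;0.02 -0.042 0 0 0 0 100;0.02 -0.042 0 0 0 0 100;0.02 -0.042 0 0 0 0 100;0.02 -0.042 0 0 0 0 100;0.02 -0.042 0 0 0 0 100"}}

```text
time_s: 9.0
position: [551.9, 62.3, 155.0]
ee_rot: [[0.072, 0.997, -0.0], [0.997, -0.072, 0.0], [0.0, -0.0, -1.0]]
wrist_force: [0.5, 1.2, -0.0]
opening: 0.999
grip_force: 0.0
```

Call:
{"api": "drive_tool", "payload": {"series": "0.02 -0.042 0 0 0 0 100;0.016 -0.034 0 0 0 0 100;0 0 0 0 0 0 100;0 0 0 0 0 0 100"}}

```text
time_s: 9.4
position: [587.3, -12.4, 154.7]
ee_rot: [[0.074, 0.997, -0.001], [0.997, -0.074, 0.0], [0.0, -0.001, -1.0]]
wrist_force: [0.4, 0.4, 0.6]
opening: 1.0
grip_force: 0.0
```

Call:
{"api": "drive_tool", "payload": {"series": "0 0 -0.04 0 0 0 100;0 0 -0.04 0 0 0 100;0 0 -0.03 0 0 0 100;0 0 -0.018 0 0 0 100;0 0 0 0 0 0 100;0 0 0 0 0 0 0;0 0 0 0 0 0 0;0 0 0 0 0 0 0;0 0 0 0 0 0 0;0 0 0 0 0 0 0;0 0 0 0 0 0 0;0 0 0 0 0 0 0"}}

```text
time_s: 10.6
position: [588.0, -11.8, 28.3]
ee_rot: [[0.072, 0.997, 0.002], [0.997, -0.072, -0.0], [0.0, 0.002, -1.0]]
wrist_force: [-2.9, 1.7, 12.5]
opening: 0.38
grip_force: 58.7
```

Call:
{"api": "drive_tool", "payload": {"series": "0 0 0.03 0 0 0 0;0 0 0.04 0 0 0 0;0 0 0.04 0 0 0 0;-0.008 0.02 0.01 0 0 0 0;-0.015 0.04 0 0 0 0 0;-0.016 0.041 0 0 0 0 0;-0.016 0.041 0 0 0 0 0;-0.016 0.041 0 0 0 0 0;-0.016 0.041 0 0 0 0 0;-0.016 0.041 0 0 0 0 0;-0.016 0.041 0 0 0 0 0;-0.016 0.041 0 0 0 0 0"}}

```text
time_s: 11.8
position: [451.6, 336.8, 147.6]
ee_rot: [[0.072, 0.997, 0.001], [0.997, -0.072, 0.0], [0.0, 0.001, -1.0]]
wrist_force: [0.7, 0.6, -1.4]
opening: 0.376
grip_force: 59.8
```

Call:
{"api": "drive_tool", "payload": {"series": "-0.011 0.031 0 0 0 0 0;-0.005 0.015 0 0 0 0 0;0 0 -0.02 0 0 0 0;0 0 -0.03 0 0 0 0;0 0 -0.03 0 0 0 0;0 0 -0.02 0 0 0 0;0 0 -0.008 0 0 0 0;0 0 0 0 0 0 0"}}

```text
time_s: 12.6
position: [436.4, 380.6, 38.6]
ee_rot: [[0.072, 0.997, -0.001], [0.997, -0.072, -0.001], [-0.001, -0.001, -1.0]]
wrist_force: [-0.7, 0.1, -0.2]
opening: 0.381
grip_force: 59.7
```

Call:
{"api": "drive_tool", "payload": {"series": "0 0 -0.004 0 0 0 0;0 0 -0.001 0 0 0 0;0 0 0 0 0 0 0;0 0 0 0 0 0 0"}}

```text
time_s: 13.0
position: [436.7, 381.3, 34.6]
ee_rot: [[0.072, 0.997, 0.001], [0.997, -0.072, 0.0], [0.001, 0.001, -1.0]]
wrist_force: [0.1, -0.1, -0.5]
opening: 0.377
grip_force: 59.7
```

Call:
{"api": "drive_tool", "payload": {"series": "0 0 -0.0015 0 0 0 0;0 0 0 0 0 0 0;0 0 0 0 0 0 0"}}

```text
time_s: 13.3
position: [436.7, 381.4, 33.3]
ee_rot: [[0.072, 0.997, 0.001], [0.997, -0.072, 0.001], [0.001, 0.001, -1.0]]
wrist_force: [-1.6, -0.7, 11.7]
opening: 0.378
grip_force: 60.9
```

Call:
{"api": "drive_tool", "payload": {"series": "0 0 0 0 0 0 65;0 0 0 0 0 0 65;0 0 0 0 0 0 65;0 0 0.03 0 0 0 65;0 0 0.05 0 0 0 65;0 0 0.05 0 0 0 65"}}

```text
time_s: 13.9
position: [435.9, 380.8, 163.5]
ee_rot: [[0.072, 0.997, -0.002], [0.997, -0.072, -0.001], [-0.001, -0.002, -1.0]]
wrist_force: [0.2, 0.4, 0.2]
opening: 0.654
grip_force: 0.0
```

Call:
{"api": "drive_tool", "payload": {"series": "0.012 -0.042 0 0 0 -3.2 65;0.012 -0.042 0 0 0 -3.2 65;0.012 -0.042 0 0 0 -3.2 65;0.012 -0.042 0 0 0 -3.2 65;0.012 -0.042 0 0 0 -3.2 65;0.012 -0.042 0 0 0 -3.2 65;0.012 -0.042 0 0 0 -3.2 65;0.012 -0.042 0 0 0 -3.2 65;0.012 -0.042 0 0 0 -3.2 65;0.012 -0.042 0 0 0 -3.2 65;0.012 -0.042 0 0 0 -3.2 65;0.012 -0.04 0 0 0 -3.2 65"}}

```text
time_s: 15.1
position: [580.6, -122.8, 162.5]
ee_rot: [[0.678, 0.735, -0.0], [0.735, -0.678, 0.0], [-0.0, -0.0, -1.0]]
wrist_force: [0.4, 0.1, 0.2]
opening: 0.651
grip_force: 0.0
```

Call:
{"api": "drive_tool", "payload": {"series": "0.001 0 -0.04 0 0 0 65;0 0 -0.04 0 0 0 65;0 0 -0.03 0 0 0 65;0 0 0 0 0 0 65"}}

```text
time_s: 15.5
position: [579.0, -120.2, 49.1]
ee_rot: [[0.676, 0.737, -0.006], [0.737, -0.676, 0.002], [-0.003, -0.006, -1.0]]
wrist_force: [-0.1, -0.2, 0.6]
opening: 0.651
grip_force: 0.0
```

Call:
{"api": "drive_tool", "payload": {"series": "0 0 -0.025 0 0 0 65;0 0 -0.01 0 0 0 65;0 0 0 0 0 0 65;0 0 0 0 0 0 65"}}

```text
time_s: 15.9
position: [582.0, -120.9, 18.7]
ee_rot: [[0.676, 0.737, 0.001], [0.737, -0.676, -0.0], [0.0, 0.001, -1.0]]
wrist_force: [0.1, -1.7, 1.0]
opening: 0.646
grip_force: 0.0
```

Run:
```python
from h import *
a=snapshot("top")[...,::-1]; b=snapshot("scene")[...,::-1]
f=lambda i,y0,y1,x0,x1:cv2.resize(i[y0:y1,x0:x1],(480,400),interpolation=cv2.INTER_CUBIC)
cv2.imwrite("pics/c1.png",cv2.resize(np.hstack([f(a,140,240,320,440),f(b,180,280,240,360)]),(800,333)))
```

```text
(no output)
```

View pics/c1.png

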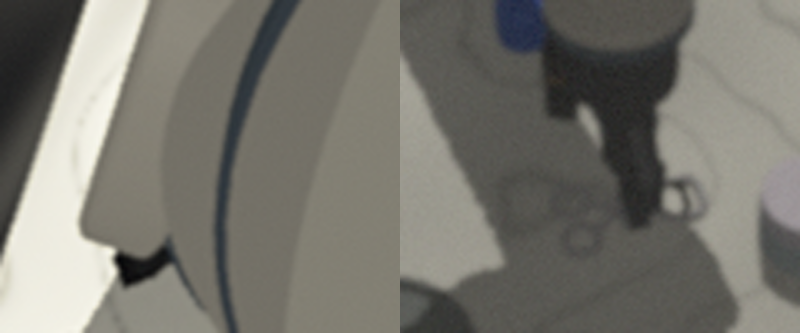

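The near finger (640,225 in the crop) stands by the shank, between the head (685,195) and the loops (560,215). Good; descending.

Call:
{"api": "drive_tool", "payload": {"series": "0 0 -0.01 0 0 0 65;0 0 -0.006 0 0 0 65;0 0 0 0 0 0 65;0 0 0 0 0 0 0;0 0 0 0 0 0 0;0 0 0 0 0 0 0;0 0 0 0 0 0 0;0 0 0 0 0 0 0;0 0 0 0 0 0 0"}}

```text
time_s: 16.9
position: [581.6, -120.9, 1.9]
ee_rot: [[0.676, 0.737, 0.0], [0.737, -0.676, -0.0], [0.0, 0.0, -1.0]]
wrist_force: [-1.0, -0.3, 5.7]
opening: 0.123
grip_force: 59.2
```

Call:
{"api": "drive_tool", "payload": {"series": "0 0 0.02 0 0 0 0;0 0 0.04 0 0 0 0;0 0 0.04 0 0 0 0;0 0 0.02 0 0 0 0;0 0 0 0 0 0 0"}}

```text
time_s: 17.4
position: [583.0, -121.3, 124.6]
ee_rot: [[0.676, 0.737, 0.005], [0.737, -0.676, -0.002], [0.002, 0.005, -1.0]]
wrist_force: [1.0, 0.4, -0.6]
opening: 0.119
grip_force: 58.6
```

Call:
{"api": "drive_tool", "payload": {"series": "-0.003 0.038 0 0 0 3.2 0;-0.003 0.038 0 0 0 3.2 0;-0.003 0.038 0 0 0 3.2 0;-0.003 0.038 0 0 0 3.2 0;-0.003 0.038 0 0 0 3.2 0;-0.003 0.038 0 0 0 3.2 0;-0.003 0.038 0 0 0 3.2 0;-0.003 0.038 0 0 0 3.2 0;-0.003 0.038 0 0 0 3.2 0;-0.003 0.038 0 0 0 3.2 0;-0.003 0.038 0 0 0 3.2 0;-0.002 0.037 0 0 0 3.2 0"}}

```text
time_s: 18.6
position: [545.5, 335.6, 120.3]
ee_rot: [[0.069, 0.998, -0.001], [0.998, -0.069, -0.001], [-0.001, -0.001, -1.0]]
wrist_force: [-0.1, -0.5, 0.2]
opening: 0.121
grip_force: 58.6
```

Call:
{"api": "drive_tool", "payload": {"series": "0 0 0 0 0 0 0;0 0 -0.03 0 0 0 0;0 0 -0.02 0 0 0 0;0 0 0 0 0 0 0;0 0 0 0 0 0 0"}}

```text
time_s: 19.1
position: [546.3, 333.7, 71.2]
ee_rot: [[0.072, 0.997, -0.001], [0.997, -0.072, -0.001], [-0.001, -0.001, -1.0]]
wrist_force: [0.5, -0.1, -0.6]
opening: 0.12
grip_force: 58.7
```

Run:
```python
from h import *
b=snapshot("scene")[...,::-1];a=snapshot("top")[...,::-1]
f=lambda i,y0,y1,x0,x1:cv2.resize(i[y0:y1,x0:x1],(400,400),interpolation=cv2.INTER_CUBIC)
cv2.imwrite("pics/c2.png",np.hstack([f(b,70,200,300,430),f(a,120,300,110,290)]))
```

```text
(no output)
```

View pics/c2.png

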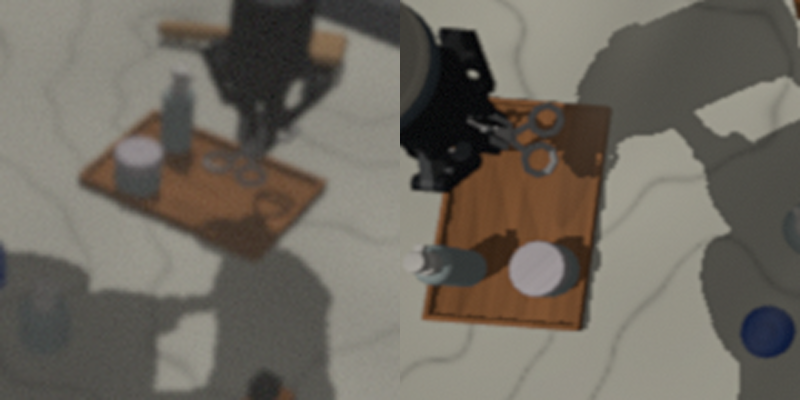

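Run:
```python
from fit import *
print(at("top",(173,182),74), at("top",((615-400)*.45+110-1,120+135*.45),12))
for l,g in(("small_jar",(437,306)),("slim_bottle",(437,382))): fit(l,g)
fit("tray",(489,338),(0,))
M["curler"]=[P+[0,0,70] for P in M["curler"]]
fit("curler",(547,334),(1.5,),("top",))
```

```text
[542.85344195 296.38969908  74.        ] [560.24560378 254.9257704   12.        ]
small_jar ['top', 'scene'] err 0.191 [435.1 304.7] yaw 8.3
slim_bottle ['top', 'scene'] err 0.139 [436.1 383.9] yaw -1.7
tray ['top', 'scene'] err 0.409 [489.5 338.1] yaw -3.1
curler ['top'] err 1.631 [564.8 316. ] yaw 49.9
```

Both bottles in the tray stand upright: jar at crop (540,270), slim at (450,265). The loops, measured at y=296, fit the expected place, so the curler is centred in the tray. Lowering it.

Call:
{"api": "drive_tool", "payload": {"series": "0 0 -0.03 0 0 0 0;0 0 -0.02 0 0 0 0;0 0 -0.009 0 0 0 0;0 0 -0.003 0 0 0 0;0 0 0 0 0 0 0;0 0 0 0 0 0 0"}}

```text
time_s: 20.15
position: [547.0, 334.4, 10.5]
ee_rot: [[0.072, 0.997, 0.001], [0.997, -0.072, 0.001], [0.001, 0.001, -1.0]]
wrist_force: [0.2, 0.8, 0.2]
opening: 0.126
grip_force: 58.7
```

Call:
{"api": "drive_tool", "payload": {"series": "0 0 -0.0025 0 0 0 0;0 0 0 0 0 0 0;0 0 0 0 0 0 0"}}

```text
time_s: 20.45
position: [546.5, 334.2, 7.3]
ee_rot: [[0.072, 0.997, 0.0], [0.997, -0.072, 0.0], [0.0, 0.0, -1.0]]
wrist_force: [0.0, -0.2, -0.8]
opening: 0.118
grip_force: 58.7
```

Call:
{"api": "drive_tool", "payload": {"series": "0 0 -0.001 0 0 0 0;0 0 0 0 0 0 0;0 0 0 0 0 0 0"}}

```text
time_s: 20.75
position: [546.7, 334.2, 6.9]
ee_rot: [[0.072, 0.997, 0.001], [0.997, -0.072, 0.0], [0.0, 0.001, -1.0]]
wrist_force: [-3.3, -0.9, 12.0]
opening: 0.117
grip_force: 60.3
```

Call:
{"api": "drive_tool", "payload": {"series": "0 0 0 0 0 0 45;0 0 0 0 0 0 45;0 0 0 0 0 0 45;0 0 0.02 0 0 0 45;0 0 0.05 0 0 0 45;0 0 0.06 0 0 0 100"}}

```text
out of range: row 6 has 0.06, outside -0.05 to 0.05
```

Call:
{"api": "drive_tool", "payload": {"series": "0 0 0.05 0 0 0 45;0 0 0 0 0 0 100;-0.01 -0.037 0 0 0 0 100;-0.01 -0.037 0 0 0 0 100;-0.01 -0.037 0 0 0 0 100;-0.01 -0.037 0 0 0 0 100;-0.01 -0.037 0 0 0 0 100;-0.01 -0.037 0 0 0 0 100;-0.012 -0.04 0 0 0 0 100;0 0 0 0 0 0 100"}}

```text
time_s: 21.75
position: [473.0, 68.8, 56.3]
ee_rot: [[0.075, 0.997, -0.001], [0.997, -0.075, -0.0], [-0.001, -0.001, -1.0]]
wrist_force: [0.4, 0.2, 0.4]
opening: 1.0
grip_force: 0.0
```

The first call was refused, so the second ran without the slow release. I'll check what happened to the curler and wide bottle.

Run:
```python
from fit import *
b=snapshot("scene")[...,::-1];a=snapshot("top")[...,::-1]
f=lambda i,y0,y1,x0,x1:cv2.resize(i[y0:y1,x0:x1],(400,400),interpolation=cv2.INTER_CUBIC)
cv2.imwrite("pics/c3.png",np.hstack([f(b,80,240,260,420),f(a,120,300,110,290)]))
fit("curler",(547,335),(1.5,)); print(sensors.get_obs()["wrist_force"])
```

```text
curler ['top', 'scene'] err 1.404 [534.1 346.2] yaw 87.0
[ 0.59981249  0.53332398 -0.32109605]
```

View pics/c3.png

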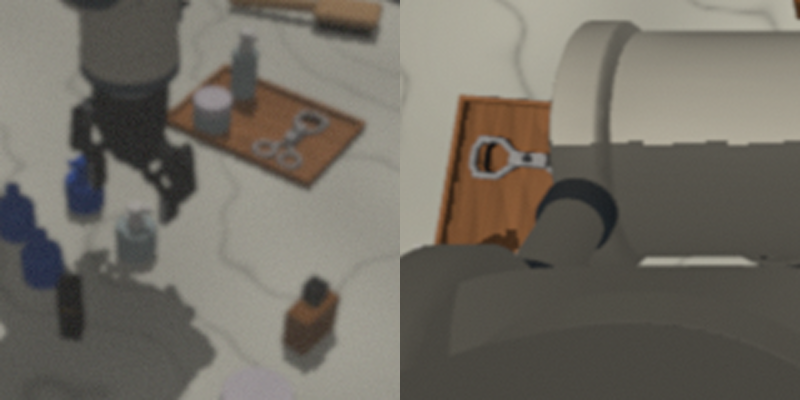

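Lucky: the curler lies flat in the tray (scene crop 290,140), and the wide bottle still stands untouched (137,235) between the raised fingers. Descending on the frosted bottle.

Call:
{"api": "drive_tool", "payload": {"series": "0 0 0 0 0 0 100;0 0 -0.025 0 0 0 100;0 0 -0.018 0 0 0 100;0 0 -0.008 0 0 0 100;0 0 0 0 0 0 100;0 0 0 0 0 0 0;0 0 0 0 0 0 0;0 0 0 0 0 0 0;0 0 0 0 0 0 0;0 0 0 0 0 0 0;0 0 0 0 0 0 0"}}

```text
time_s: 23.05
position: [474.9, 72.2, 6.0]
ee_rot: [[0.072, 0.997, 0.001], [0.997, -0.072, 0.0], [0.0, 0.001, -1.0]]
wrist_force: [-2.5, 1.1, 13.8]
opening: 0.518
grip_force: 59.3
```

Call:
{"api": "drive_tool", "payload": {"series": "0 0 0.03 0 0 0 0;0 0 0.04 0 0 0 0;0 0 0.05 0 0 0 0;0.002 -0.02 0.01 0 0 0 0;0.004 -0.04 0 0 0 0 0;0.005 -0.041 0 0 0 0 0;0.005 -0.041 0 0 0 0 0;0.005 -0.041 0 0 0 0 0;0.005 -0.041 0 0 0 0 0;0.005 -0.041 0 0 0 0 0;0.005 -0.041 0 0 0 0 0;0.004 -0.041 0 0 0 0 0"}}

```text
time_s: 24.25
position: [514.3, -276.6, 135.5]
ee_rot: [[0.072, 0.997, 0.0], [0.997, -0.072, -0.0], [-0.0, 0.0, -1.0]]
wrist_force: [1.0, 0.6, -0.1]
opening: 0.519
grip_force: 62.2
```

Call:
{"api": "drive_tool", "payload": {"series": "0 -0.02 0 0 0 0 0;0 0 -0.03 0 0 0 0;0 0 -0.04 0 0 0 0;0 0 -0.03 0 0 0 0;0 0 -0.016 0 0 0 0;0 0 -0.006 0 0 0 0;0 0 0 0 0 0 0;0 0 0 0 0 0 0"}}

```text
time_s: 25.05
position: [514.9, -295.0, 14.1]
ee_rot: [[0.072, 0.997, 0.001], [0.997, -0.072, -0.001], [-0.001, 0.001, -1.0]]
wrist_force: [0.5, 0.3, -1.4]
opening: 0.519
grip_force: 62.1
```

Call:
{"api": "drive_tool", "payload": {"series": "0 0 -0.0025 0 0 0 0;0 0 0 0 0 0 0;0 0 -0.001 0 0 0 0;0 0 0 0 0 0 0;0 0 0 0 0 0 0"}}

```text
time_s: 25.55
position: [514.7, -295.0, 11.0]
ee_rot: [[0.072, 0.997, 0.001], [0.997, -0.072, -0.001], [-0.001, 0.001, -1.0]]
wrist_force: [-4.3, 2.2, 20.0]
opening: 0.518
grip_force: 64.4
```

Call:
{"api": "drive_tool", "payload": {"series": "0 0 0.001 0 0 0 72;0 0 0 0 0 0 72;0 0 0 0 0 0 72;0 0 0.03 0 0 0 72;0 0 0.05 0 0 0 72;0 0 0.05 0 0 0 72"}}

```text
time_s: 26.15
position: [513.8, -294.4, 141.5]
ee_rot: [[0.072, 0.997, -0.002], [0.997, -0.072, 0.001], [0.001, -0.002, -1.0]]
wrist_force: [0.3, -0.4, 0.4]
opening: 0.722
grip_force: 0.0
```

Call:
{"api": "drive_tool", "payload": {"series": "-0.003 0.02 0.01 0 0 4.1 72;-0.004 0.03 0 0 0 4.1 72;-0.004 0.03 0 0 0 4.1 72;-0.004 0.03 0 0 0 4.1 72;-0.004 0.03 0 0 0 4.1 72;-0.004 0.03 0 0 0 4.1 72;-0.004 0.03 0 0 0 4.1 72;-0.002 0.029 0 0 0 4.1 72;0 0 0 0 0 0 72;0 0 0 0 0 0 72"}}

```text
time_s: 27.15
position: [485.5, -65.5, 150.6]
ee_rot: [[-0.48, 0.877, 0.0], [0.877, 0.48, -0.0], [-0.0, 0.0, -1.0]]
wrist_force: [0.0, 0.9, 0.8]
opening: 0.72
grip_force: 0.0
```

Call:
{"api": "drive_tool", "payload": {"series": "0 0 -0.04 0 0 0 72;0 0 -0.04 0 0 0 72;0 0 -0.03 0 0 0 72;0 0 -0.018 0 0 0 72;0 0 0 0 0 0 72;0 0 0 0 0 0 0;0 0 0 0 0 0 0;0 0 0 0 0 0 0;0 0 0 0 0 0 0;0 0 0 0 0 0 0;0 0 0 0 0 0 0;0 0 0 0 0 0 0"}}

```text
time_s: 28.35
position: [486.2, -66.1, 23.7]
ee_rot: [[-0.48, 0.877, 0.002], [0.877, 0.48, -0.001], [-0.002, 0.002, -1.0]]
wrist_force: [-0.7, -2.0, 7.2]
opening: 0.251
grip_force: 58.3
```

Call:
{"api": "drive_tool", "payload": {"series": "0 0 0.03 0 0 0 0;0 0 0.04 0 0 0 0;0 0 0.05 0 0 0 0;0.002 -0.02 0 0 0 0 0;0.004 -0.04 0 0 0 0 0;0.004 -0.04 0 0 0 0 0;0.004 -0.04 0 0 0 0 0;0.004 -0.04 0 0 0 0 0;0.004 -0.04 0 0 0 0 0;0.004 -0.04 0 0 0 0 0;0.003 -0.033 0 0 0 0 0;0 0 0 0 0 0 0"}}

```text
time_s: 29.55
position: [514.7, -363.1, 143.5]
ee_rot: [[-0.477, 0.879, 0.002], [0.879, 0.477, -0.003], [-0.003, 0.001, -1.0]]
wrist_force: [-0.1, 0.2, -0.7]
opening: 0.25
grip_force: 58.7
```

Call:
{"api": "drive_tool", "payload": {"series": "0 0 -0.03 0 0 0 0;0 0 -0.04 0 0 0 0;0 0 -0.03 0 0 0 0;0 0 -0.008 0 0 0 0;0 0 -0.003 0 0 0 0;0 0 0 0 0 0 0;0 0 0 0 0 0 0"}}

```text
time_s: 30.25
position: [515.2, -359.4, 33.2]
ee_rot: [[-0.48, 0.877, 0.002], [0.877, 0.48, -0.002], [-0.002, 0.001, -1.0]]
wrist_force: [0.4, -0.2, -0.7]
opening: 0.249
grip_force: 58.7
```

Contact expected near 28.

Call:
{"api": "drive_tool", "payload": {"series": "0 0 -0.003 0 0 0 0;0 0 -0.001 0 0 0 0;0 0 0 0 0 0 0;0 0 -0.001 0 0 0 0;0 0 0 0 0 0 0;0 0 0 0 0 0 0"}}

```text
time_s: 30.85
position: [515.0, -359.3, 28.7]
ee_rot: [[-0.48, 0.877, 0.002], [0.877, 0.48, -0.002], [-0.002, 0.001, -1.0]]
wrist_force: [-6.0, 3.6, 28.8]
opening: 0.252
grip_force: 62.6
```

Call:
{"api": "drive_tool", "payload": {"series": "0 0 0.001 0 0 0 0;0 0 0 0 0 0 50;0 0 0 0 0 0 50;0 0 0 0 0 0 50;0 0 0.03 0 0 0 50;0 0 0.05 0 0 0 50;0 0 0.05 0 0 0 50;0 0.04 0.04 0 0 0 50;-0.02 0.04 0.04 0 0 0 50;-0.03 0.04 0.02 0 0 0 50;-0.03 0.04 0 0 0 0 50;0 0 0 0 0 0 50"}}

```text
time_s: 32.05
position: [435.7, -208.4, 244.8]
ee_rot: [[-0.481, 0.877, -0.003], [0.877, 0.481, 0.002], [0.003, -0.001, -1.0]]
wrist_force: [0.4, 0.9, -0.6]
opening: 0.499
grip_force: 0.0
```

Run:
```python
from fit import *
b=snapshot("scene")[...,::-1];a=snapshot("top")[...,::-1]
f=lambda i,y0,y1,x0,x1:cv2.resize(i[y0:y1,x0:x1],(400,300),interpolation=cv2.INTER_CUBIC)
cv2.imwrite("pics/c4.png",np.vstack([np.hstack([f(b,70,190,300,460),f(a,140,290,90,290)]),np.hstack([f(b,220,340,160,320),f(a,140,290,380,580)])]))
for l,g,y in(("small_jar",(436,306),0),("slim_bottle",(437,382),0),("curler",(547,335),1.5),("wide_bottle",(515,-295),0),("lipstick",(515,-359),.5),("tray",(489,338),0),("dish",(515,-323),0),("large_jar",(703,-76),0),("perfume",(693,59),0)): fit(l,g,(y,))
```

```text
small_jar ['top', 'scene'] err 0.192 [434.7 306.1] yaw 5.1
slim_bottle ['top', 'scene'] err 0.172 [435.6 385.2] yaw 4.9
curler ['top', 'scene'] err 1.132 [536.  332.9] yaw 88.4
wide_bottle ['top', 'scene'] err 1.344 [ 510.3 -291.5] yaw 7.0
lipstick ['scene'] err 0.140 [ 511.2 -357. ] yaw 47.5
tray ['top', 'scene'] err 0.302 [489.6 338. ] yaw -3.2
dish ['top', 'scene'] err 1.087 [ 515.2 -322.2] yaw 4.2
large_jar ['top', 'scene'] err 0.134 [702.4 -74.6] yaw 0.7
perfume ['top', 'scene'] err 0.197 [694.   58.7] yaw 1.4
```

View pics/c4.png

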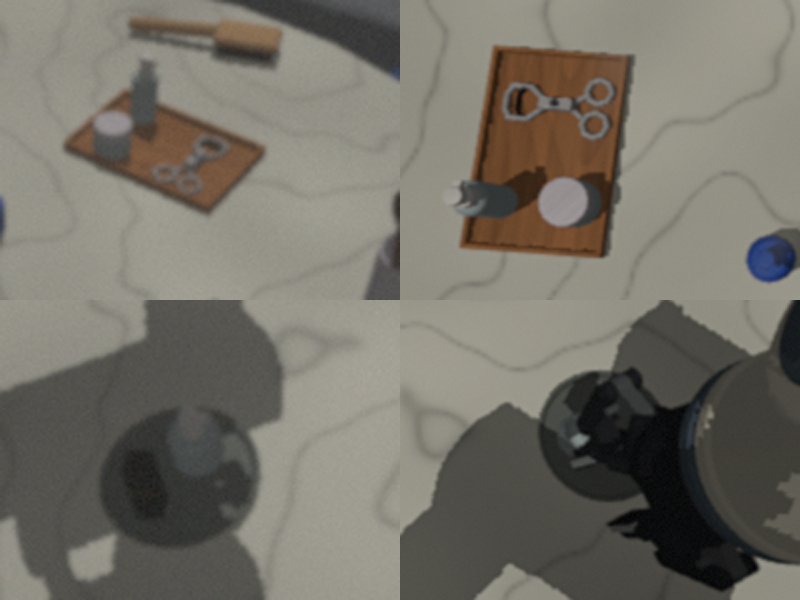

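In the tray, the curler lies flat inside the rim (top right 560,105), with the slim bottle and jar upright. The dish is shaded by the arm, so I'll move it aside for one clear look.

Call:
{"api": "drive_tool", "payload": {"series": "-0.01 0.04 0 0 0 0 50;-0.01 0.04 0 0 0 0 50;0 0.04 0 0 0 0 50;0 0.04 0 0 0 0 50;0 0.04 0 0 0 0 50;0 0.04 0 0 0 0 50;0 0.04 0 0 0 0 50;0 0.04 0 0 0 0 50;0 0 0 0 0 0 50"}}

```text
time_s: 33.95
position: [419.6, 110.7, 244.9]
ee_rot: [[-0.483, 0.875, 0.0], [0.875, 0.483, 0.001], [0.001, 0.001, -1.0]]
wrist_force: [0.0, -1.3, -0.0]
opening: 0.5
grip_force: 0.0
```

Run:
```python
from fit import *
b=snapshot("scene")[...,::-1];a=snapshot("top")[...,::-1]
f=lambda i,y0,y1,x0,x1:cv2.resize(i[y0:y1,x0:x1],(400,400),interpolation=cv2.INTER_CUBIC)
cv2.imwrite("pics/c5.png",np.hstack([f(b,240,340,185,285),f(a,155,255,430,530)]))
for l,g,y in(("wide_bottle",(515,-295),0),("lipstick",(515,-359),.5),("dish",(515,-323),0)): fit(l,g,(y,))
```

```text
wide_bottle ['top', 'scene'] err 0.212 [ 512.7 -296.6] yaw 9.3
lipstick ['top', 'scene'] err 0.228 [ 513.4 -359.4] yaw 23.3
dish ['top', 'scene'] err 0.460 [ 515.6 -322.8] yaw 8.6
```

View pics/c5.png

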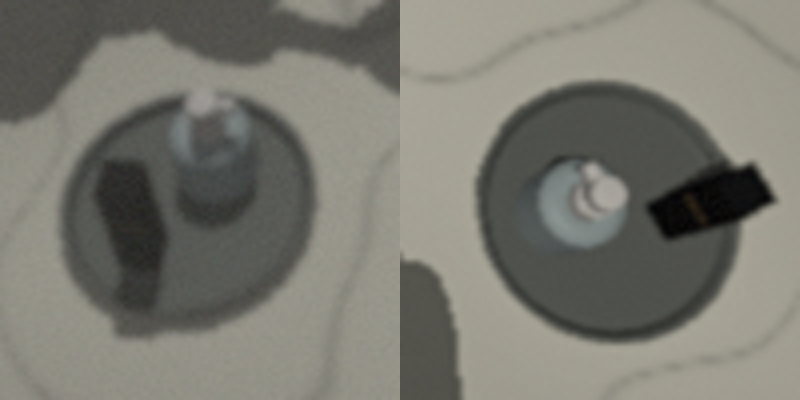

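Wide bottle (scene 210,160) and lipstick (130,215) both stand upright inside the dish, clear of each other and 26 and 37 mm from its centre. Handing in.

```bash
python3 -c "from rig import *; print(sign_off())"
```

```text
the job is handed in; nothing more can be done
None
```

I handed the job in at about 34 s of robot time, and the last pictures show both kits in place: slim bottle, small jar and curler in the tray; wide bottle and lipstick in the dish; large jar and perfume within about 2 mm of their starting positions. One slip: a refused move skipped the slow release of the curler, but it still came to rest flat inside the rim.

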